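Dry-fit the tapered sleeve in the vise

TASK

Three tapered brass sleeves of different sizes stand on the plumber's bench; the middle-sized one belongs in the tapered brass socket held in the bench vise. Dry-fit it: lower it narrow end first into the socket until it just rests loosely and upright in the taper, and let go. Do not drop it in, and do not ram it, or it wedges and shoves the socket down between the jaws; leave the small and the large sleeve standing where they are.

Things in the scene. Friction and masses are not known exactly. Their poses are not given: they have to be found in the camera images.
- sleeve: middle-sized tapered brass sleeve, 75 mm tall, about 0.24 kg, standing on its narrow end. Lower 50 mm a cone, diameter 30 mm at the bottom to 50 mm; above it a straight round collar of diameter 54 mm, 25 mm tall, the place to grip, at any yaw. At rest in the socket its narrow end is about 35 mm below the rim, its collar's underside 15 mm above. Origin: centre of the underside; z up its axis
- socket_mouth (a point): centre of the brass socket's mouth, level with its rim, z up, 150 mm above the bench. Bore 44 mm wide at the mouth, same taper as the sleeve; rim 58 mm over all. Held upright by friction in a fixed grey vise: pushed down with over about 17 N it slips and stays down, up to 40 mm. Jaws 105 mm wide, tops 30 mm below the rim, nothing of the vise higher; screw to the robot's right
- sleeve_small: bystander: the small tapered brass sleeve, same form, 51 mm tall, cone 20 to 32 mm, collar 36 mm in diameter, standing on its narrow end. Origin: centre of the underside
- sleeve_large: bystander: the large tapered brass sleeve, same form, 90 mm tall, cone 48 to 67 mm, collar 69 mm in diameter, standing on its narrow end. Origin: centre of the underside. The three sleeves stand in any order, at least 100 mm apart centre to centre
There are look-alikes about, which are no part of the job. What is shaped like the sleeve but purple or white is not meant.

How it is judged:
At the end, for the whole second after the job is handed in: The middle-sized sleeve rests released and still in the socket, narrow end down, its narrow end at least 22 mm below the socket's rim and within 12 mm of the socket's axis, upright within 10 degrees; the socket has not been shoved down by 8 mm or more in the vise (horizontal distance between sleeve and socket_mouth below 0.012 m and z of sleeve in the frame of socket_mouth below -0.022 m and angle between sleeve's own z axis and vertical below 0.175 rad and linear speed of sleeve below 0.03 m/s and distance of socket_mouth from where it was at the start of the episode below 0.008 m); the robot touches nothing.
It fails at once if the sleeve is dropped into the socket (faster than 0.5 m/s at the mouth) (horizontal distance between sleeve and socket_mouth below 0.02 m and z of sleeve in the frame of socket_mouth below 0.01 m and linear speed of sleeve above 0.5 m/s).
It fails at once if the small or the large sleeve is shifted by more than 40 mm or tipped over (distance of any of sleeve_small, sleeve_large from where it was at the start of the episode above 0.04 m or angle between any of sleeve_small, sleeve_large's own z axis and vertical above 0.6 rad).
It also fails if it takes over 35 s, if anything falls off the work surface, if the arm or the gripper's body presses on something with over 40 N, if the wrist force passes 120 N, or if a joint passes its speed limit or range.

ROBOT

A 7-joint arm with a two-finger parallel gripper is mounted at the origin on the work surface. World frame = base frame: x ahead of the robot, y to its left, z up, the work surface at z = 0. Lengths are in m, angles in rad, forces in N, time in s.
With the tool pointing down it reaches from about 0.425 to 0.875 m from the base axis. Payload 4.7 kg.
Tool frame: the origin (TCP) lies at the very end of the fingers, on their centre line; the grasp point (between the pads) lies 19 mm behind it; z points along the fingers, y is the line along which they close (so a half turn about z gives the same grasp; the last joint's range is limited). The gripper opens to 87 mm and grips with 3 to 60 N. Pads are 19 mm wide; open, the fingers measure 117 mm over their backs; the gripper's body (75 mm by 190 mm) begins 51 mm behind the grasp point.
Start: joints at [1.162, 0.321, -0.07, 1.45, 0.023, 1.371, -0.057], TCP at [0.267, -0.593, 0.223] pointing down, gripper open.
Joint ranges: [-2.86, 2.86], [-0.3, 2.09], [-1.38, 1.24], [0.06, 2.45], [-1.56, 4.7], [0.09, 2.05], [-2.69, 2.69]. Speed limits (rad/s): [2.57, 2.57, 3.14, 3.14, 3.14, 3.14, 3.14].

INTERFACE

Orientations are given as a rotation vector (axis times angle).
In Python, from bench import get_state, get_image, get_calibration, close_job gives the robot as it stands.
- The arm moves only by the shell command python3 -m crank 'ROWS' [FORCE]. ROWS is JSON, a list of rows, each a list of 5 numbers: the opening, from 0 (shut) to 1 (fully open), then the shift along the world's x, y, z in units of 0.2 m (1.0 is 0.2 m), then the turn about the world's z in units of 2 pi rad (1.0 is 2 pi rad). A call has 1 to 5 rows; each row is the pose to reach, as a shift and turn from the pose commanded when the call began, turning the shorter way round; what a row does not reach only later rows make up. A row lasts 1/8 s, in which the tool goes at most 62.5 mm and 10.7 degrees, less where a joint would pass 70% of its speed; a pose out of reach is approached as far as the arm can. A call with a number of a shift or a turn outside -1 to 1 is refused whole. A call with a gripper value outside its range is refused whole. The fingers move at their own pace and stop on an object; FORCE is the grip in N (left out, the last holds). Time passes only in rows, so rows that repeat a pose let the fingers close. It gives the time, the measured TCP pose, the force, the opening and the grip force at its end, in the units of the state.
- get_state(): the state, without advancing time (a new reading comes with each control period).
- get_image(name): name is "side" or "top" or "wrist"; returns the picture (400x640x3 uint8, red, green, blue); there is no depth.
- get_calibration(name): a dict with "fovy" (degrees; the focal length in pixels is half the picture's height over the tangent of half this angle, whatever the lens; pixels are square), "cx", "cy" (the principal point, pixels), "R" (3x3) and "t" (3): a world point X has camera coordinates R X + t. Camera axes: x right, y down, z forward; pixel columns grow to the right and rows downward; lengths in m; the calibration is good to about 2 mm. A picture is of the moment at which its call begins: read the wrist's pose just before it. get_calibration takes no time and is no camera call; for the wrist camera it gives the pose at the moment of the call.
- close_job(): hands the job in; it is judged then, once.
The state is a dict: "time": time; "joint_positions": joint angles; "qd": joint speeds; "joint_torque": joint torques, N m; "position": TCP position; "tool_rot": TCP orientation; "ft_force": force on the tool from outside, world axes, zero at the start; "torque": the same for the moment, N m; "grip_width": opening from 0.0 (shut) to 1.0 (fully open); "grip_force": force on a finger pad.
Only numpy, scipy, OpenCV 4.12 (cv2) and the standard library are available. Lean on these libraries where they do the work, as an engineer would, in place of code of your own. Each camera call takes 0.05 s, during which the arm holds its last target. There are 200 camera calls.

## Working session

There is one attempt and no reset: what is moved stays moved. The work goes in short steps, Python scripts to look and compute and a shell command to move; the robot and the scene stay as the last step left them, time stands still between calls to the robot, and variables do not carry over. Pictures are saved under pics/ and viewed, at most 13 in all, crops included, and the job is handed in when it is done.

```bash
mkdir -p pics; python3 - <<'E'
from bench import *
import cv2,numpy as np
for n in("side","top"):
    im=get_image(n); np.save(f'pics/{n}.npy',im); cv2.imwrite(f'pics/{n}0.png',im[:,:,::-1])
    c=get_calibration(n); print(n,c)
s=get_state();print(s['time'],s['position'],s['tool_rot'],s['grip_width'])
E
```

```text
side {'fovy': 54.384654769673205, 'cx': 316.04210036577433, 'cy': 195.76999577905963, 'R': array([[ 0.70852397, -0.70558882,  0.01175626],
       [-0.49580896, -0.50958796, -0.70320238],
       [ 0.50216259,  0.49240688, -0.71089254]]), 't': array([-0.32021264,  0.36006873,  0.50637074])}
top {'fovy': 48.25505432225228, 'cx': 328.37626331358786, 'cy': 190.4734737172771, 'R': array([[-0.01277038, -0.99987463,  0.00936147],
       [-0.99246273,  0.01153345, -0.12200294],
       [ 0.12187967, -0.01084893, -0.99248559]]), 't': array([0.07032051, 0.50723757, 0.88195827])}
0.1 [ 0.26646796 -0.59235085  0.22158589] [-3.07008077e+00 -6.58842156e-01  6.51907390e-04] 1.000076527929421
```

View pics/top0.png

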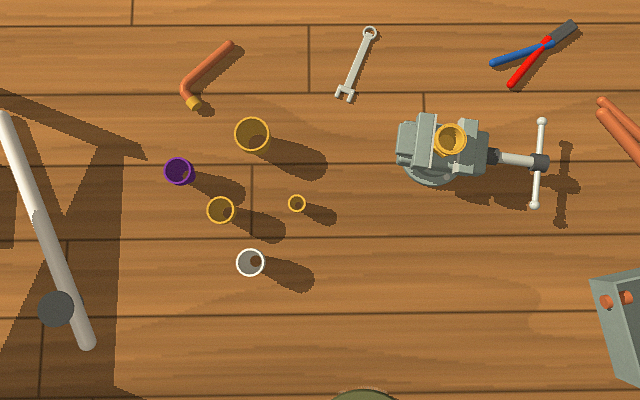

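View pics/side0.png

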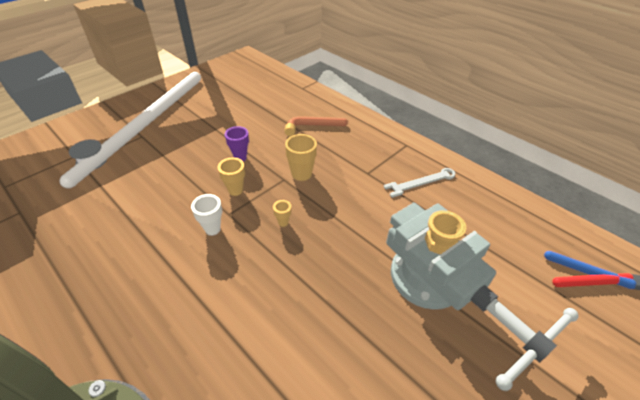

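Top view: brass cups at (252,134), which is large, (220,210), which is middle-sized, and (297,203), which is small. The brass socket is in the vise at (450,138). The look-alikes are purple (178,171) and white (250,262). I choose (220,210), as its size lies between the other two brass cups. The side view agrees, showing it at (232,175). I'll measure it and check a close crop.

```bash
cat > h.py <<'E'
from bench import *
import cv2,numpy as np
def ray(c,u,v):
    f=200/np.tan(np.radians(c['fovy']/2)); R=np.array(c['R']);t=np.array(c['t'])
    return -R.T@t, R.T@np.array([(u-c['cx'])/f,(v-c['cy'])/f,1])
def onz(c,u,v,z):
    o,d=ray(c,u,v); return o+d*(z-o[2])/d[2]
def brass(im):
    h=cv2.cvtColor(im,cv2.COLOR_RGB2HSV)
    return cv2.inRange(h,(18,120,60),(30,255,255))
E
python3 - <<'E'
from h import *
im=np.load('pics/top.npy'); c=get_calibration('top'); m=brass(im)
cs,_=cv2.findContours(m,cv2.RETR_EXTERNAL,cv2.CHAIN_APPROX_NONE)
for k in cs:
    if cv2.contourArea(k)<60: continue
    (u,v),r=cv2.minEnclosingCircle(k); e=cv2.fitEllipse(k)
    for z in(.051,.075,.09,.15):
        p=onz(c,*e[0],z); q=onz(c,e[0][0]+1,e[0][1],z); print(np.round(e[0],1),np.round(e[1],1),z,p[:2].round(4),'dia mm',round(1e3*np.linalg.norm(q-p)*sum(e[1])/2,1))
a=cv2.resize(im[80:290,140:500],None,fx=2,fy=2,interpolation=cv2.INTER_CUBIC)
b=cv2.resize(m[80:290,140:500],None,fx=.8,fy=.8)
a[-b.shape[0]:,-b.shape[1]:]=b[:,:,None]
cv2.imwrite('pics/crop1.png',a[:,:,::-1])
E
```

```text
[220.9 209.8] [27.2 29.8] 0.051 [0.4694 0.2779] dia mm 56.4
[220.9 209.8] [27.2 29.8] 0.075 [0.4674 0.2724] dia mm 54.9
[220.9 209.8] [27.2 29.8] 0.09 [0.4662 0.269 ] dia mm 53.9
[220.9 209.8] [27.2 29.8] 0.15 [0.4613 0.2551] dia mm 50.1
[296.4 202.9] [17.  17.9] 0.051 [0.4814 0.1282] dia mm 34.7
[296.4 202.9] [17.  17.9] 0.075 [0.4791 0.1267] dia mm 33.8
[296.4 202.9] [17.  17.9] 0.09 [0.4777 0.1258] dia mm 33.2
[296.4 202.9] [17.  17.9] 0.15 [0.4719 0.1222] dia mm 30.8
[449.1 139.7] [30.7 35.7] 0.051 [ 0.6066 -0.1823] dia mm 67.6
[449.1 139.7] [30.7 35.7] 0.075 [ 0.6009 -0.1754] dia mm 65.8
[449.1 139.7] [30.7 35.7] 0.09 [ 0.5974 -0.1711] dia mm 64.6
[449.1 139.7] [30.7 35.7] 0.15 [ 0.5832 -0.1537] dia mm 60.1
[252.3 135.3] [34.5 39.6] 0.051 [0.62  0.217] dia mm 75.0
[252.3 135.3] [34.5 39.6] 0.075 [0.614  0.2132] dia mm 72.9
[252.3 135.3] [34.5 39.6] 0.09 [0.6102 0.2107] dia mm 71.7
[252.3 135.3] [34.5 39.6] 0.15 [0.5951 0.2011] dia mm 66.6
[193.5 103.1] [13.  14.9] 0.051 [0.6885 0.3375] dia mm 28.4
[193.5 103.1] [13.  14.9] 0.075 [0.6806 0.3303] dia mm 27.7
[193.5 103.1] [13.  14.9] 0.09 [0.6756 0.3259] dia mm 27.2
[193.5 103.1] [13.  14.9] 0.15 [0.6559 0.308 ] dia mm 25.3
```

View pics/crop1.png

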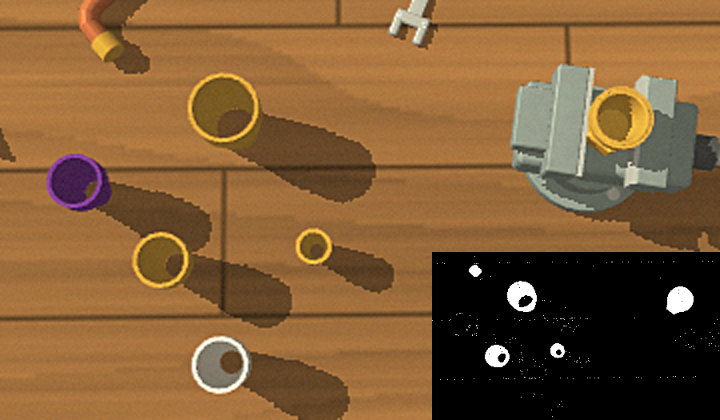

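The crop confirms the choice. (220.9,209.8) measures 54.9 mm across at z=0.075, so it is the 54 mm collar, brass, and the neighbouring look-alikes are purple and white. The current yaw closes along a free direction, so no turn is needed. I'll go by way of the socket to look with the wrist camera.

```bash
python3 -m crank '[[1,0.25,0.25,0.1,0],[1,0.5,0.5,0.2,0],[1,0.75,0.75,0.3,0],[1,1,1,0.4,0]]' 20
python3 -m crank '[[1,0.12,0.25,0.1,0],[1,0.25,0.5,0.2,0],[1,0.35,0.75,0.3,0],[1,0.45,1,0.4,0],[1,0.45,1,0.4,0]]'
python3 - <<'E'
from h import *
s=get_state();c=get_calibration('wrist');im=get_image('wrist');print(s['time'],s['position'],s['tool_rot'],-np.array(c['R']).T@c['t'],np.array(c['R'])[2])
np.save('pics/w1.npy',im);cv2.imwrite('pics/w1.png',im[:,:,::-1])
E
```

```text
time: 0.6
position: [0.4377, -0.4211, 0.2908]
tool_rot: [-3.071, -0.659, 0.001]
ft_force: [0.8, -0.6, 0.3]
grip_width: 1.0
grip_force: 0.0
time: 1.23
position: [0.5295, -0.2166, 0.3726]
tool_rot: [-3.068, -0.675, -0.006]
ft_force: [0.2, -1.3, 0.9]
grip_width: 1.0
grip_force: 0.0
1.225 [ 0.52951376 -0.21655606  0.37259865] [-3.06816245 -0.67477019 -0.00638714] [ 0.60388143 -0.18230386  0.53687489] [-0.26905035 -0.12408812 -0.95509897]
```

View pics/w1.png

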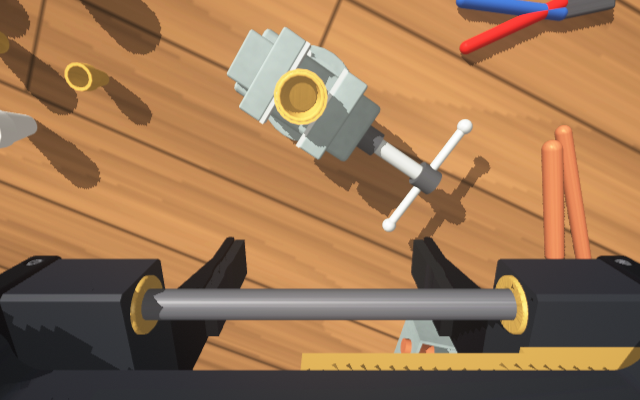

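The wrist view shows the socket bore near (300,96), with the small sleeve at (78,76). The arm was still settling, so I'll take the picture again at rest and fit the bore.

```bash
cat >> h.py <<'E'
def rim(im,u,v,h=60):
    # bore edge: ellipse of the dark inside; and outer blob
    m=brass(im); n,l,st,ce=cv2.connectedComponentsWithStats(m)
    k=l[int(v),int(u)]
    if k==0: k=1+np.argmin(np.hypot(ce[1:,0]-u,ce[1:,1]-v)+1e3*(st[1:,4]<60))
    cs,_=cv2.findContours((l==k).astype(np.uint8),cv2.RETR_EXTERNAL,cv2.CHAIN_APPROX_NONE)
    return cv2.fitEllipse(max(cs,key=cv2.contourArea))
E
python3 - <<'E'
from h import *
for i in range(2):
    s=get_state();c=get_calibration('wrist');im=get_image('wrist');print(s['time'],s['position'],s['qd'].round(3) if hasattr(s['qd'],'round') else s['qd'])
e=rim(im,300,100);print(e,onz(c,*e[0],.15))
u,v=map(int,e[0])
x0,y0=u-50,max(v-50,0)
a=cv2.resize(im[y0:y0+100,x0:x0+100],None,fx=4,fy=4,interpolation=cv2.INTER_NEAREST)
t=np.load('pics/top.npy')[110:170,420:480]; t=cv2.resize(t,(400,400),interpolation=cv2.INTER_NEAREST)
print(x0,y0); cv2.imwrite('pics/c2.png',np.hstack([a,t])[:,:,::-1])
E
```

```text
1.275 [ 0.5278829  -0.22019929  0.37128397] [ 0.038  0.016  0.061  0.023  0.026 -0.002  0.006]
1.325 [ 0.52675246 -0.22254365  0.37036862] [ 0.028  0.011  0.036  0.012  0.006 -0.002  0.001]
((295.1186218261719, 90.5929183959961), (52.69821548461914, 55.59697723388672), 169.36187744140625) [ 0.5863844  -0.15643725  0.15      ]
245 40
```

View pics/c2.png

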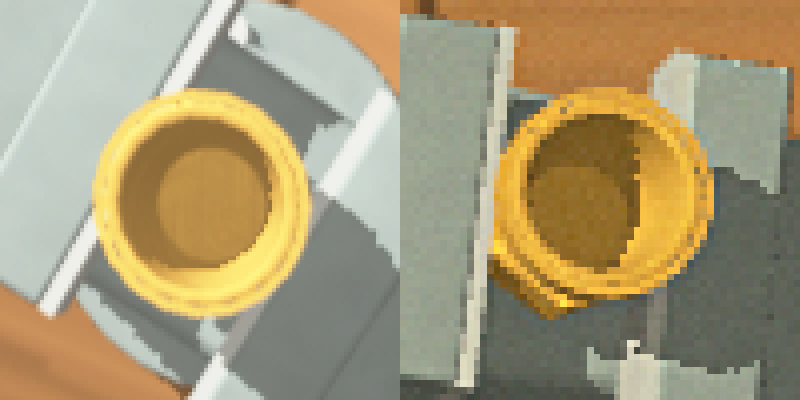

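Averaging the wrist and top views puts the rim centre at about (0.5865, -0.1565). Now I'll go to the sleeve.

```bash
python3 -m crank '[[1,-0.04,0.25,0,0],[1,-0.08,0.5,0,0],[1,-0.12,0.75,0,0],[1,-0.15,1,0,0],[1,-0.15,1,0,0]]'
python3 -m crank '[[1,-0.04,0.25,-0.1,0],[1,-0.08,0.5,-0.2,0],[1,-0.12,0.75,-0.3,0],[1,-0.15,1,-0.35,0],[1,-0.15,1,-0.35,0]]'
python3 - <<'E'
from h import *
for i in range(3):
    s=get_state();c=get_calibration('wrist');im=get_image('wrist');print(s['time'],s['position'],s['tool_rot'])
o=np.array([.4675,.272,.075]);P=np.array(c['R'])@o+c['t'];f=200/np.tan(np.radians(c['fovy']/2))
u,v=f*P[:2]/P[2]+[c['cx'],c['cy']];print('expected',u,v)
e=rim(im,u,v);print(e,onz(c,*e[0],.075))
cv2.imwrite('pics/w2.png',im[:,:,::-1])
E
```

```text
time: 2.0
position: [0.4961, -0.0196, 0.3706]
tool_rot: [-3.07, -0.667, 0.0]
ft_force: [0.5, -0.0, 0.4]
grip_width: 0.998
grip_force: 0.0
time: 2.62
position: [0.4656, 0.1794, 0.2993]
tool_rot: [-3.069, -0.666, 0.004]
ft_force: [0.5, -0.3, 0.5]
grip_width: 1.0
grip_force: 0.0
2.625 [0.46561445 0.17937179 0.29933851] [-3.06897986 -0.66578937  0.00373969]
2.675 [0.46679308 0.17658354 0.29971759] [ 3.07112916e+00  6.59864013e-01 -2.75115597e-03]
2.725 [0.46745687 0.17506286 0.29999323] [ 3.07159032e+00  6.55224129e-01 -1.96446834e-03]
expected 249.33488995243346 129.8770833557194
((248.0446319580078, 128.1958465576172), (49.313140869140625, 50.51171112060547), 94.78011322021484) [0.46865608 0.27394985 0.075     ]
```

View pics/w2.png

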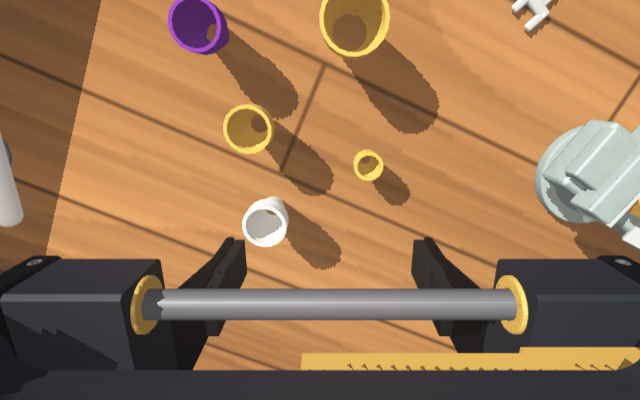

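The wrist view shows the sleeve at (248,128), giving (0.4687, 0.2739), which agrees with the top view. I'll move above it and go down.

```bash
python3 -m crank '[[1,0,0.25,0,0],[1,0.005,0.49,-0.1,0],[1,0.005,0.49,-0.4,0],[1,0.005,0.49,-0.7,0],[1,0.005,0.49,-0.9,0]]'
python3 -m crank '[[1,0,0,0,0],[1,0,0,0,0]]'
```

```text
time: 3.4
position: [0.4684, 0.2716, 0.1175]
tool_rot: [3.071, 0.652, -0.004]
ft_force: [0.6, -0.5, -0.1]
grip_width: 1.0
grip_force: 0.0
time: 3.65
position: [0.4696, 0.2748, 0.1223]
tool_rot: [-3.072, -0.655, -0.004]
ft_force: [0.1, 0.3, 0.3]
grip_width: 1.002
grip_force: 0.0
```

Now z goes from 0.122 to 0.045, which is -0.385 units, and then the fingers close.

```bash
python3 -m crank '[[1,-0.005,-0.005,-0.15,0],[1,-0.005,-0.005,-0.3,0],[1,-0.005,-0.005,-0.385,0],[1,-0.005,-0.005,-0.385,0],[1,-0.005,-0.005,-0.385,0]]'
python3 -m crank '[[0.5,0,0,0,0],[0.5,0,0,0,0],[0.5,0,0,0,0],[0.5,0,0,0,0]]' 20
python3 -m crank '[[0.5,0,0,0,0],[0.5,0,0,0,0]]' 20
```

```text
time: 4.28
position: [0.468, 0.275, 0.0452]
tool_rot: [-3.071, -0.659, -0.004]
ft_force: [-0.1, 0.7, -0.4]
grip_width: 1.002
grip_force: 0.0
time: 4.78
position: [0.4668, 0.2743, 0.0437]
tool_rot: [3.072, 0.659, 0.0]
ft_force: [0.2, 0.2, -0.0]
grip_width: 0.632
grip_force: 0.0
time: 5.03
position: [0.4668, 0.2742, 0.0437]
tool_rot: [3.071, 0.659, -0.0]
ft_force: [-0.7, -0.4, 1.1]
grip_width: 0.602
grip_force: 19.9
```

```bash
python3 -m crank '[[0.5,0,0,0.1,0],[0.5,0,0,0.35,0],[0.5,0,0,0.6,0],[0.5,0,0,0.85,0],[0.5,0,0,1,0]]'
python3 -m crank '[[0.5,0.05,-0.15,0.05,0],[0.5,0.1,-0.35,0.1,0],[0.5,0.15,-0.6,0.1,0],[0.5,0.25,-0.8,0.1,0],[0.5,0.3,-1,0.1,0]]'
python3 -m crank '[[0.5,0.05,-0.25,0,0],[0.5,0.1,-0.5,0,0],[0.5,0.15,-0.7,0,0],[0.5,0.2,-0.85,0,0],[0.5,0.2,-0.85,0,0]]'
python3 - <<'E'
from h import *
for i in range(4):
    s=get_state();c=get_calibration('wrist');im=get_image('wrist');print(s['time'],s['position'],s['grip_width'],s['ft_force'])
cv2.imwrite('pics/w3.png',im[:,:,::-1])
E
```

```text
time: 5.65
position: [0.4671, 0.2752, 0.2475]
tool_rot: [-3.071, -0.66, -0.006]
ft_force: [0.3, -0.5, -2.0]
grip_width: 0.602
grip_force: 19.9
time: 6.28
position: [0.5271, 0.0731, 0.2646]
tool_rot: [3.071, 0.659, 0.002]
ft_force: [0.4, -0.4, -1.9]
grip_width: 0.603
grip_force: 19.9
time: 6.9
position: [0.5667, -0.0992, 0.2639]
tool_rot: [3.073, 0.651, -0.001]
ft_force: [-0.0, 0.0, -2.6]
grip_width: 0.603
grip_force: 19.9
6.9 [ 0.56666487 -0.09918322  0.26391817] 0.6025090342567146 [-0.0209208   0.02646251 -2.57261897]
6.95 [ 0.56655167 -0.0965601   0.26403224] 0.6028638641505856 [-0.10643888  0.40495677 -2.62557329]
7.0 [ 0.56659102 -0.09492654  0.26413248] 0.602509913616413 [-0.03736096  1.16747905 -2.84479933]
7.05 [ 0.56664121 -0.09415443  0.264207  ] 0.6018618130001525 [-0.17860116  0.17887878 -2.33144432]
```

View pics/w3.png

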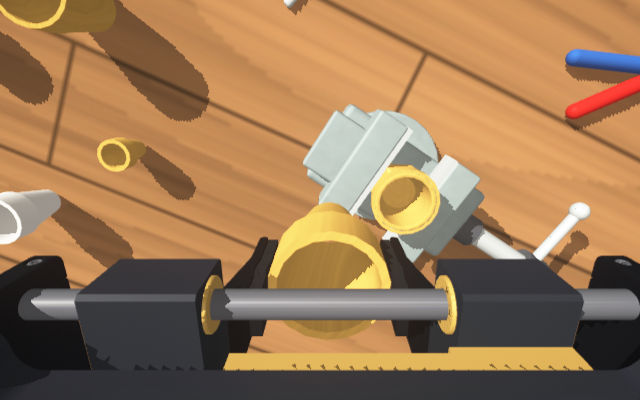

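The wrist view shows the sleeve held with its collar top centred near (330,287), and the socket rim near (405,200). I'll measure the socket again and check how the sleeve sits in the hand.

```bash
python3 - <<'E'
from h import *
s=get_state();c=get_calibration('wrist');im=get_image('wrist');p=np.array(s['position']);print(p)
e=rim(im,405,180);print(e,onz(c,*e[0],.15))
f=200/np.tan(np.radians(c['fovy']/2))
def pj(X):
    P=np.array(c['R'])@X+c['t'];return (f*P[:2]/P[2]+[c['cx'],c['cy']]).round(1)
for dz in(.0313,-.0437):print(pj(p+[0,0,dz]))
th=np.linspace(0,2*np.pi,60)
a=im.copy()
for r,dz in((.027,.0313),(.015,-.0437)):
    for t in th: cv2.circle(a,tuple(int(x) for x in pj(p+[r*np.cos(t),r*np.sin(t),dz])),1,(255,0,0),-1)
for r in(.029,.022):
    for t in th: cv2.circle(a,tuple(int(x) for x in pj(np.array([.5865+r*np.cos(t),-.1565+r*np.sin(t),.15]))),1,(0,0,255),-1)
a=cv2.resize(a[150:350,230:490],None,fx=3,fy=3);cv2.imwrite('pics/c3.png',a[:,:,::-1])
# side view too
i2=get_image('side');c=get_calibration('side');f=200/np.tan(np.radians(c['fovy']/2))
for r,X in((.027,p+[0,0,.0313]),(.015,p-[0,0,.0437]),(.029,np.array([.5865,-.1565,.15])),(.022,np.array([.5865,-.1565,.15]))):
    for t in th: cv2.circle(i2,tuple(int(x) for x in pj(X+[r*np.cos(t),r*np.sin(t),0])),0,(255,0,0),-1)
cv2.imwrite('pics/s3.png',cv2.resize(i2[100:300,330:530],None,fx=3,fy=3)[:,:,::-1])
E
```

```text
[ 0.56667854 -0.09392252  0.26422074]
((404.5874938964844, 199.51353454589844), (67.36312103271484, 68.63754272460938), 155.98602294921875) [ 0.58745736 -0.15521303  0.15      ]
[328.5 286.3]
[328.6 223.3]
```

View pics/c3.png

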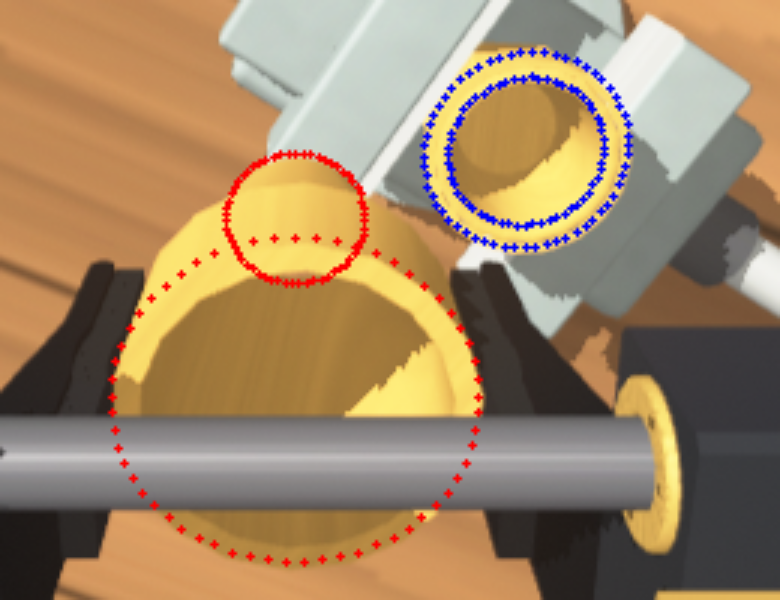

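View pics/s3.png

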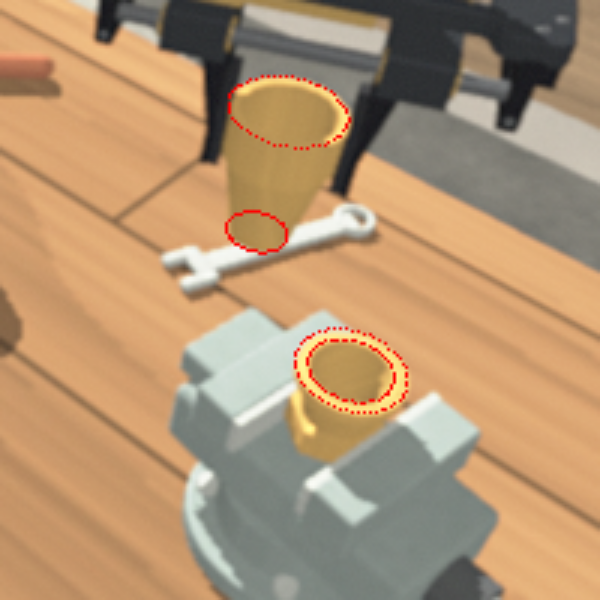

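The overlays fit both views: the sleeve is upright and centred in the hand, and the socket is at (0.5865,-0.1565). I'll move over it, then go down.

```bash
python3 -m crank '[[0.5,0.05,-0.15,0,0],[0.5,0.1,-0.31,0,0],[0.5,0.1,-0.31,-0.1,0],[0.5,0.1,-0.31,-0.2,0],[0.5,0.1,-0.31,-0.25,0]]'
python3 -m crank '[[0.5,0,0,0,0],[0.5,0,0,0,0],[0.5,0,0,0,0]]'
```

```text
time: 7.82
position: [0.5861, -0.1563, 0.212]
tool_rot: [-3.07, -0.662, 0.003]
ft_force: [0.4, 0.0, -1.9]
grip_width: 0.601
grip_force: 19.9
time: 8.2
position: [0.5873, -0.1576, 0.2146]
tool_rot: [3.071, 0.659, 0.002]
ft_force: [0.7, 0.0, -2.2]
grip_width: 0.601
grip_force: 19.9
```

```bash
python3 -m crank '[[0.5,-0.004,0.006,-0.06,0],[0.5,-0.004,0.006,-0.12,0],[0.5,-0.004,0.006,-0.17,0],[0.5,-0.004,0.006,-0.2,0],[0.5,-0.004,0.006,-0.2,0]]'
python3 -m crank '[[0.5,0,0,0,0],[0.5,0,0,0,0]]'
```

```text
time: 8.82
position: [0.5857, -0.1565, 0.1729]
tool_rot: [-3.071, -0.659, 0.002]
ft_force: [-0.0, 0.4, -2.3]
grip_width: 0.604
grip_force: 19.9
time: 9.07
position: [0.5863, -0.1566, 0.1742]
tool_rot: [3.071, 0.659, 0.001]
ft_force: [-0.7, -0.4, -2.9]
grip_width: 0.602
grip_force: 19.9
```

```bash
python3 -m crank '[[0.5,0,0,-0.015,0],[0.5,0,0,-0.03,0],[0.5,0,0,-0.045,0],[0.5,0,0,-0.05,0],[0.5,0,0,-0.05,0]]'
python3 -m crank '[[0.5,0,0,-0.005,0],[0.5,0,0,-0.005,0],[0.5,0,0,-0.01,0],[0.5,0,0,-0.01,0]]'
```

```text
time: 9.7
position: [0.5859, -0.1565, 0.1635]
tool_rot: [-3.072, -0.659, 0.0]
ft_force: [-0.1, -0.4, -2.3]
grip_width: 0.603
grip_force: 19.9
time: 10.2
position: [0.5859, -0.1566, 0.1616]
tool_rot: [3.072, 0.659, -0.0]
ft_force: [-0.7, 0.8, -1.4]
grip_width: 0.603
grip_force: 19.9
```

```bash
python3 -m crank '[[0.5,0,0,-0.004,0],[0.5,0,0,-0.004,0],[0.5,0,0,-0.004,0]]'
python3 -m crank '[[0.5,0,0,-0.004,0],[0.5,0,0,-0.004,0],[0.5,0,0,-0.004,0]]'
```

```text
time: 10.58
position: [0.586, -0.1567, 0.1608]
tool_rot: [3.071, 0.659, -0.0]
ft_force: [-0.6, 0.2, -2.0]
grip_width: 0.597
grip_force: 19.9
time: 10.95
position: [0.5859, -0.1567, 0.16]
tool_rot: [3.071, 0.659, -0.0]
ft_force: [-0.4, -1.4, -1.5]
grip_width: 0.598
grip_force: 19.9
```

```bash
python3 -m crank '[[0.5,0,0,-0.004,0],[0.5,0,0,-0.004,0],[0.5,0,0,-0.004,0]]'
```

```text
time: 11.32
position: [0.5858, -0.1567, 0.1593]
tool_rot: [3.071, 0.659, -0.001]
ft_force: [-1.8, -1.1, -0.2]
grip_width: 0.601
grip_force: 19.9
```

```bash
python3 -m crank '[[0.5,0,0,-0.004,0],[0.5,0,0,-0.004,0],[0.5,0,0,-0.004,0]]'
```

```text
time: 11.7
position: [0.5859, -0.1567, 0.1589]
tool_rot: [3.071, 0.659, -0.0]
ft_force: [-3.8, -2.1, 3.1]
grip_width: 0.603
grip_force: 19.9
```

It makes contact at the predicted depth, with a small side load toward (-x,-y). I'll give way a little in that direction.

```bash
python3 -m crank '[[0.5,-0.004,-0.002,0,0],[0.5,-0.004,-0.002,0,0],[0.5,-0.004,-0.002,0,0]]'
```

```text
time: 12.08
position: [0.5857, -0.1568, 0.1588]
tool_rot: [3.071, 0.659, 0.002]
ft_force: [-1.9, -0.9, 4.5]
grip_width: 0.603
grip_force: 19.9
```

```bash
python3 -m crank '[[0.5,-0.003,-0.002,0,0],[0.5,-0.003,-0.002,0,0],[0.5,-0.003,-0.002,0,0]]' 6
python3 -m crank '[[0.65,0,0,0,0],[0.7,0,0,0,0],[0.8,0,0,0,0],[0.95,0,0,0,0],[0.95,0,0,0,0]]'
python3 - <<'E'
from h import *
i2=get_image('side');cv2.imwrite('pics/s4.png',cv2.resize(i2[100:300,330:530],None,fx=3,fy=3)[:,:,::-1])
E
```

```text
time: 12.45
position: [0.5855, -0.1569, 0.1587]
tool_rot: [3.071, 0.66, 0.003]
ft_force: [2.0, -0.6, 3.6]
grip_width: 0.605
grip_force: 6.0
time: 13.08
position: [0.5845, -0.1573, 0.1583]
tool_rot: [-3.072, -0.659, 0.0]
ft_force: [-0.1, 0.0, -1.3]
grip_width: 0.917
grip_force: 0.0
```

View pics/s4.png

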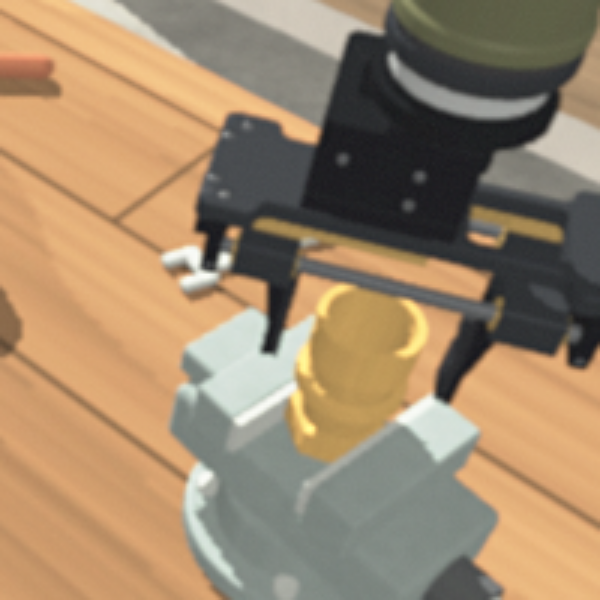

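The side view shows the sleeve upright in the socket with its collar just above the rim. Both fingers are open and clear of it. I'll retreat straight up.

```bash
python3 -m crank '[[1,0,0,0,0],[1,0.002,0,0.1,0],[1,0.002,0,0.25,0],[1,0.002,0,0.45,0],[1,0.002,0,0.7,0]]'
python3 -m crank '[[1,0,0,0,0],[1,0,0,0,0],[1,0,0,0,0]]'
python3 - <<'E'
from h import *
i2=get_image('side');c=get_calibration('side');f=200/np.tan(np.radians(c['fovy']/2))
for r,X in((.027,[.5865,-.1565,.19]),(.027,[.5865,-.1565,.165]),(.029,[.5865,-.1565,.15])):
    for t in np.linspace(0,6.28,40):
        P=np.array(c['R'])@(np.array(X)+[r*np.cos(t),r*np.sin(t),0])+c['t'];q=f*P[:2]/P[2]+[c['cx'],c['cy']]
        cv2.circle(i2,(int(q[0]),int(q[1])),0,(255,0,0),-1)
cv2.imwrite('pics/s5.png',cv2.resize(i2[100:300,330:530],None,fx=3,fy=3)[:,:,::-1])
E
```

```text
time: 13.75
position: [0.5847, -0.1572, 0.3006]
tool_rot: [3.072, 0.659, -0.0]
ft_force: [0.3, 0.1, 1.1]
grip_width: 1.0
grip_force: 0.0
time: 14.12
position: [0.5843, -0.1573, 0.2973]
tool_rot: [-3.071, -0.659, 0.003]
ft_force: [-0.9, 0.4, -0.6]
grip_width: 1.0
grip_force: 0.0
```

View pics/s5.png

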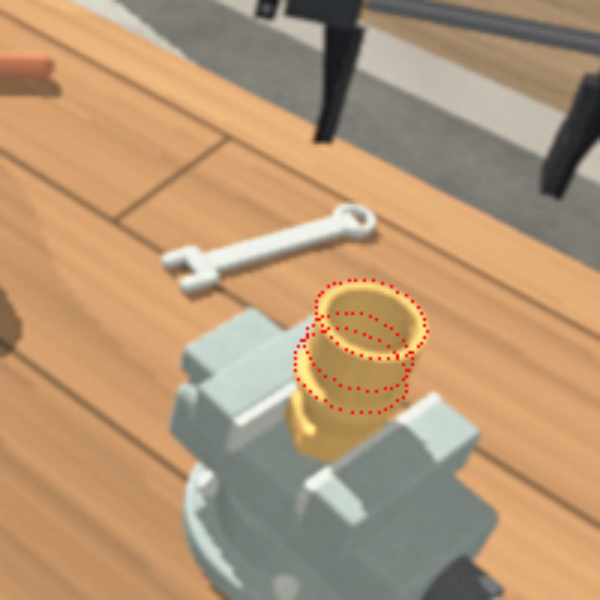

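The view shows the sleeve upright and seated at the predicted depth, the socket rim unmoved, and the gripper clear. I'll hand it in.

```bash
python3 -c "
from bench import *
print(close_job())"
```

```text
the job is handed in; nothing more can be done
None
```

The middle-sized sleeve is resting upright and released in the socket, which showed no visible shift in the vise. The job is handed in at about 14 s on the robot's clock; the hand-in returned no verdict.

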